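# Lay up bag-base boards under the hold-down arm

### The arm

A 6-joint arm with a two-finger parallel gripper is mounted at the origin on the work surface. World frame = base frame: x ahead of the robot, y to its left, z up, the work surface at z = 0. Lengths are in mm, angles in rad, forces in N, time in s.
With the tool pointing down it reaches from about 300 to 875 mm from the base axis. Payload 6.4 kg.
Tool frame: the origin (TCP) lies where the fingers leave the gripper's body, on its centre line; the fingertips stand 73 mm ahead of it and the grasp point (between the pads) lies 54 mm ahead of it; y points along the fingers, z is the direction in which the jaws open and shut, and the axes are right-handed (so a half turn about y gives the same grasp; the last joint's range is limited). The gripper opens to 85 mm and grips with 20 to 120 N. Pads are 22 mm wide; open, the fingers measure 114 mm over their backs; the gripper's body (76 mm by 85 mm) begins 54 mm behind the grasp point. The pads swing forward as they close: fully open they stand 13 mm farther back than shut.
Start: joints at [-1.388, 0.181, 1.607, -0, 1.354, -0.206], TCP at [217.987, -532.093, 303.888] pointing down, gripper open.
Joint ranges: [-2.99, 2.99], [-0.89, 2.07], [0.3, 2.58], [-1.14, 4.28], [0, 2.63], [-3.12, 3.12]. Speed limits (rad/s): [2.57, 2.57, 3.01, 3.14, 3.14, 3.14].

### API

Orientations are given as a unit quaternion [w, x, y, z].
In Python, from plant import telemetry, cams, job gives the robot as it stands.
- The arm moves only by the shell command python3 -m inch 'ROWS'. ROWS is JSON, a list of rows, each a list of 7 numbers: the turn, a rotation vector about the tool's x, y, z in rad, then the shift along the tool's x, y, z in mm, then the opening, from 0 (shut) to 1 (fully open). A call has exactly 8 rows; each row shifts and turns the commanded pose from where the row before left it, along the tool's axes as they then stand; what a row does not reach is not made up. A row lasts 1/8 s, in which the tool goes at most 62.5 mm and 10.7 degrees, less where a joint would pass 70% of its speed; a pose out of reach is approached as far as the arm can. A call is refused whole if a number of a shift passes 62.5 or a number of a turn 0.188, either way. A call with a gripper value outside its range is refused whole. The fingers move at their own pace and stop on an object; the grip force is fixed at half the most. Time passes only in rows, so rows that do not move let the fingers close, or fill a call up. It gives the time, the measured TCP pose, the force and the opening at its end, in the units of the state.
- telemetry.state(): the state, without advancing time (a new reading comes with each control period).
- cams.snapshot(name): name is "scene" or "side" or "wrist"; returns a dict with "color" (400x640x3 uint8, red, green, blue), "range_z" (400x640 float32, mm along the optical axis (not along the pixel's ray), 0 where there is no reading), "K" (3x3 intrinsics, pixels), "cam_to_world" (4x4, takes a point from camera to world coordinates). Camera axes: x right, y up, looking along -z (the intrinsics and any distortion apply to the point x, -y, -z); pixel columns grow to the right and rows downward; lengths in mm; the calibration is good to about 2 mm. A picture is of the moment at which its call begins.
- job.hand_in(): hands the job in, once; it reports no verdict.
The state is a dict: "time_s": time; "q": joint angles; "dq": joint speeds; "tau": joint torques, N m; "eef_pos": TCP position; "eef_rot": TCP orientation; "contact_force": force on the tool from outside, world axes, zero at the start; "torque": the same for the moment, N m; "gripper_width": finger opening in mm.
Only numpy, scipy, OpenCV 4.12 (cv2) and the standard library are available. Lean on these libraries where they do the work, as an engineer would, in place of code of your own. Each camera call takes 0.05 s, during which the arm holds its last target. There are 200 camera calls.

### The job

Loosen the wing set screw by about a quarter turn, slide its collar along the rail until the hold-down arm is well clear of the bed plate (at least 15 cm from the middle; never drag it with the screw tight), and stack all the oval boards flat on the middle of the bed, largest at the bottom to smallest on top, with their lengths parallel to the rail, then put the pressing weight on top in the middle, lengthways too. Once the whole stack stands, slide the collar back so that the arm's pad is over the middle of the bed and tighten the set screw fully again; leave the glue jar, hammer and cup where they are.

Things in the scene. Friction and masses are not known exactly. Their poses are not given: they have to be found in the camera images.
- board1: oval (stadium-shaped) bag-base board of brown fibreboard, 124 mm long, 60 mm wide across its straight sides, 16 mm thick, lying flat on the bench at the start; origin at the centre of its underside, x along its length, z up
- board2: oval (stadium-shaped) bag-base board of brown fibreboard, 108 mm long, 55 mm wide across its straight sides, 16 mm thick, lying flat on the bench at the start; origin at the centre of its underside, x along its length, z up; may be absent
- board3: oval (stadium-shaped) bag-base board of brown fibreboard, 92 mm long, 50 mm wide across its straight sides, 16 mm thick, lying flat on the bench at the start; origin at the centre of its underside, x along its length, z up; may be absent
- board4: oval (stadium-shaped) bag-base board of brown fibreboard, 76 mm long, 45 mm wide across its straight sides, 16 mm thick, lying flat on the bench at the start; origin at the centre of its underside, x along its length, z up; may be absent
- weight: steel pressing weight, about 0.45 kg: a block 64 x 42 mm and 22 mm high with an upright grip bar on top, 52 mm long (along x), 14 mm thick (along y), from 22 to 45 mm above its underside; origin at the centre of its underside, x along its length
- bed_center (a point): centre of the top face of the fixture's flat steel bed plate, which is 16 mm above the bench, 150 mm (along this point's x) by 200 mm (along its y); y runs parallel to the rail, which stands 150 mm from the bed centre on the +x side, rail axis 159 mm above the bed top, with end posts up to 174 mm above the bed top at y = -110 and +275 mm
- collar (a joint): position in m of the sliding collar (44 mm long, 42 mm diameter) along the rail: 0 when the pad of its hold-down arm is exactly over the bed centre, growing towards the bed point's +y, range -0.04 to 0.20. It slides with about 5 N and stays where it is left; it must be moved only while the set screw is loose (beyond about 0.6 rad), never dragged with the screw tight
- holddown_pad (a point): centre of the top of the round 52 mm pad at the end of the hold-down arm that the collar carries over the bed; the pad's underside is 13 mm below this point, 137 mm above the bed top, the arm 22 mm wide from the pad to the collar; axes as the bed point's
- screw (a joint): angle in rad of the collar's set screw: 0 fully tight (end stop), grows as it is loosened, anticlockwise seen from above, end stop at 1.9; beyond about 0.9 the collar counts as free. Turning needs about 0.1 N m, and it stays where it is left
- wing (a point): centre of the brass wing head of the set screw, on top of the collar, 201 mm above the bed top: an upright blade 48 mm long (along this point's x), 10 mm thick (along y), 26 mm high (z), turning with the screw about its vertical axis; when tight the blade lies along the rail
- gluepot: bystander: amber jar, 72 mm diameter, 100 mm high; origin at the centre of its underside
- mallet: bystander: hammer lying beyond the rail
- rivetcup: bystander: steel cup, 76 mm diameter, 70 mm high; origin at the centre of its underside
Not all that is in view belongs to the job. What is shaped like the board1 but pink or turquoise is not meant.

How it is judged (in metres and radians):
On the way, in this order (a step that is already met when the one before it is completed fails the run):
1. the set screw is loosened (beyond 0.9 rad) (value of joint screw above 0.9 rad), for 0.1 s.
2. the collar is slid aside (beyond 0.14 m) (value of joint collar above 0.14 m), for 0.2 s.
3. all boards and the weight stand stacked on the bed, in order of size, the arm still aside (horizontal distance between each of board1, board2, board3, board4, weight and bed_center below 0.014 m and angle between each of board1, board2, board3, board4, weight's own z axis and vertical below 0.08 rad and angle between the x axis of each of board1, board2, board3, board4, weight and the y axis of bed_center, either way round below 0.22 rad and linear speed of each of board1, board2, board3, board4, weight below 0.03 m/s and z of each of board2, board3, board4, weight in the frame of board1 above 0.011 m and z of each of board3, board4, weight in the frame of board2 above 0.011 m and z of each of board4, weight in the frame of board3 above 0.011 m and z of weight in the frame of board4 above 0.011 m and value of joint collar above 0.1 m and contact force between the fingers and weight below 0.1 N), for 0.2 s.
4. the arm is back over the middle of the bed, the set screw still loose (beyond 0.5 rad) (value of joint collar between -0.012 and 0.012 m and value of joint screw above 0.5 rad), for 0.1 s.
At the end, for the whole second after the job is handed in: Every present board and the weight lie flat (tilt under 0.08 rad), at rest, within 14 mm of the bed centre, lengths within 0.22 rad of the rail's direction, each smaller board above every larger one and the weight on top; the collar is within 12 mm of 0 and the set screw is tight (under 0.2 rad) (horizontal distance between each of board1, board2, board3, board4, weight and bed_center below 0.014 m and angle between each of board1, board2, board3, board4, weight's own z axis and vertical below 0.08 rad and angle between the x axis of each of board1, board2, board3, board4, weight and the y axis of bed_center, either way round below 0.22 rad and linear speed of each of board1, board2, board3, board4, weight below 0.03 m/s and z of each of board2, board3, board4, weight in the frame of board1 above 0.011 m and z of each of board3, board4, weight in the frame of board2 above 0.011 m and z of each of board4, weight in the frame of board3 above 0.011 m and z of weight in the frame of board4 above 0.011 m and value of joint collar between -0.012 and 0.012 m and velocity of joint collar between -0.01 and 0.01 m/s and value of joint screw below 0.2 rad); the robot touches nothing.
It fails at once if the gluepot is disturbed (moved over 4 cm) (distance of gluepot from where it was at the start of the episode above 0.04 m).
It fails at once if the mallet is disturbed (moved over 4 cm) (distance of mallet from where it was at the start of the episode above 0.04 m).
It fails at once if the rivetcup is disturbed (moved over 4 cm) (distance of rivetcup from where it was at the start of the episode above 0.04 m).
It fails at once if the collar is dragged while its set screw is tight (screw under 0.5 rad, collar faster than 0.05 m/s) (value of joint screw below 0.5 rad and (velocity of joint collar above 0.05 m/s or velocity of joint collar below -0.05 m/s)).
Of board2, board3, board4 only 1 to 3 are there at a start; the rules pass over those that are not, and their reading is None.
At some moment in a run one of board1 may be knocked a few centimetres aside while the robot is not near it.
Once in a run the grip may slacken for a moment while it holds something.
It also fails if it takes over 210 s, if anything falls off the work surface, if the arm or the gripper's body presses on something with over 40 N, if the wrist force passes 120 N, or if a joint passes its speed limit or range.

## Working session

There is one attempt and no reset: what is moved stays moved. The work goes in short steps, Python scripts to look and compute and a shell command to move; the robot and the scene stay as the last step left them, time stands still between calls to the robot, and variables do not carry over. Pictures are saved under pics/ and viewed, about 12 in all and at most 16, crops included, and the job is handed in when it is done.

```bash
ls; mkdir -p pics
cat > h.py <<'E'
import numpy as np, cv2
from plant import telemetry, cams, job
from scipy.spatial.transform import Rotation as R
def snap(n,fn=None):
    s=cams.snapshot(n)
    if fn: cv2.imwrite('pics/'+fn,s['color'][:,:,::-1])
    return s
def cloud(s):
    K=s['K'];z=s['range_z'];v,u=np.mgrid[0:400,0:640]
    p=np.stack([(u-K[0,2])/K[0,0]*z,-(v-K[1,2])/K[1,1]*z,-z],-1)
    T=s['cam_to_world'];return p@T[:3,:3].T+T[:3,3]
def pose():
    s=telemetry.state();w,x,y,z=s['eef_rot'];return np.array(s['eef_pos']),R.from_quat([x,y,z,w]),s
E
python3 - <<'E'
from h import *
for n in('scene','side'):
    s=snap(n,n+'0.png');np.savez('/tmp/'+n,**s);print(n,s['cam_to_world'].round(2).tolist(),s['K'].tolist())
p,r,s=pose();print(p,r.as_matrix().round(3),s)
E
```

```text
pics
scene [[0.65, -0.6, 0.46, 1206.22], [0.76, 0.5, -0.41, -633.31], [0.02, 0.62, 0.79, 1260.59], [0.0, 0.0, 0.0, 1.0]] [[431.06284125474355, 0.0, 321.73835343634363], [0.0, 431.06284125474355, 197.56234607306212], [0.0, 0.0, 1.0]]
side [[-0.91, 0.3, -0.28, 160.18], [-0.41, -0.64, 0.66, 851.5], [0.02, 0.71, 0.7, 1079.27], [0.0, 0.0, 0.0, 1.0]] [[418.4937701688754, 0.0, 315.18686122623836], [0.0, 418.4937701688754, 197.12500153410554], [0.0, 0.0, 1.0]]
[ 217.92718175 -531.68577076  303.06015159] [[-0.925 -0.     0.379]
 [-0.379  0.002 -0.925]
 [-0.    -1.    -0.002]] {'time_s': 0.1, 'q': array([-1.38827614e+00,  1.81494761e-01,  1.60790439e+00,  7.50148390e-06,
        1.35381311e+00, -2.06275740e-01]), 'dq': array([ 0.00229124, -0.00130611, -0.00158036, -0.00141927, -0.00042579,
       -0.00031044]), 'tau': array([-4.69721035e-04, -4.45882702e+01, -3.52239490e+01, -4.01736488e-04,
        4.13855552e-03, -4.07363086e-05]), 'eef_pos': array([ 217.92718175, -531.68577076,  303.06015159]), 'eef_rot': array([ 0.13660475, -0.13658597,  0.69436025, -0.69321516]), 'contact_force': array([ 0.20388182, -0.13566387,  0.43862806]), 'torque': array([ 0.08756465, -0.01697943,  0.0354468 ]), 'gripper_width': 85.69293941608774}
```

View pics/scene0.png

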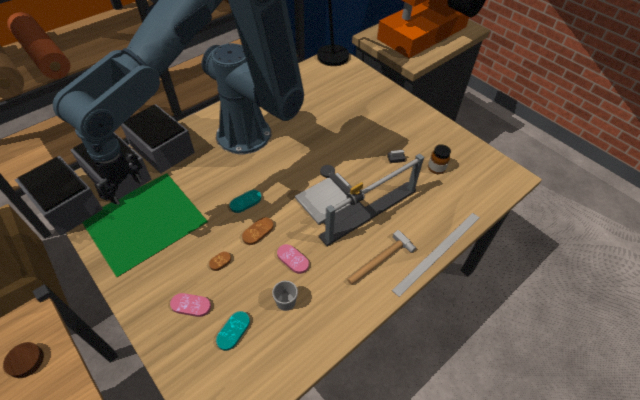

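View pics/side0.png

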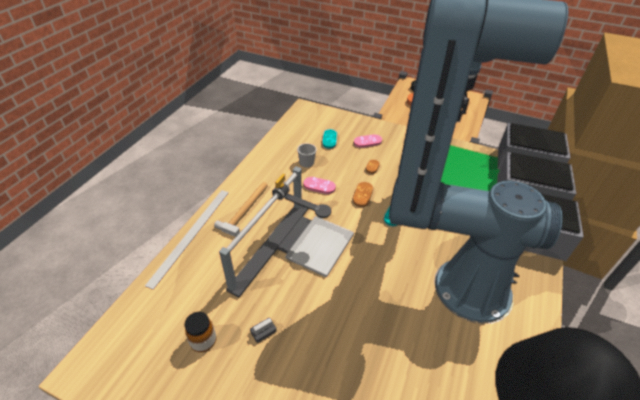

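Scene view: brown boards at (258,230) and (220,260). The pink (293,258), (190,305) and turquoise (246,201), (234,330) ovals are decoys. The weight is at (397,155), the wing near (357,190), the bed near (325,198), the jar at (440,158), the cup at (285,296) and the hammer at (380,258).

```bash
cat > m.py <<'E'
from h import *
def boards(s,lo=(5,90,60),hi=(18,255,255),zr=(4,160),amin=60):
    P=cloud(s);hsv=cv2.cvtColor(s['color'],cv2.COLOR_RGB2HSV)
    m=cv2.inRange(hsv,lo,hi)&(((P[...,2]>zr[0])&(P[...,2]<zr[1])&(s['range_z']>0)).astype(np.uint8)*255)
    n,l,st,c=cv2.connectedComponentsWithStats(m);o=[]
    for i in range(1,n):
        if st[i,4]<amin: continue
        p=P[l==i];z=np.percentile(p[:,2],70);q=p[abs(p[:,2]-z)<5]
        (cx,cy),(w,h),a=cv2.minAreaRect(q[:,:2].astype(np.float32))
        if w<h:w,h,a=h,w,a+90
        o.append((c[i].round(),round(cx,1),round(cy,1),round(z,1),round(w),round(h),round((a+90)%180-90,1),st[i,4]))
    return o
E
python3 - <<'E'
from m import *
for n in('scene','side'):
    s=dict(np.load(f'/tmp/{n}.npz'));print(n)
    for o in boards(s):print(o)
    P=cloud(s)
    print('depth noise/table',P[330,400],P[200,330])
    pts={'scene':[(325,198),(357,190),(328,172),(397,155),(391,155),(403,154),(440,150),(330,208),(415,160),(285,290),(360,205)],'side':[(322,245),(279,183),(323,211),(263,328),(252,332),(274,323),(297,172),(227,250)]}[n]
    for u,v in pts: print((u,v),np.median(P[v-1:v+2,u-1:u+2].reshape(-1,3),0).round(0),s['color'][v,u])
    # bed plate: z about 16, gray
    hsv=cv2.cvtColor(s['color'],cv2.COLOR_RGB2HSV)
    m=((P[...,2]>11)&(P[...,2]<21)&(hsv[...,1]<60)).astype(np.uint8)
    k,l,st,c=cv2.connectedComponentsWithStats(m)
    for i in np.argsort(-st[1:,4])[:3]+1:
        q=P[l==i][:,:2].astype(np.float32);print('bed?',c[i].round(),st[i,4],cv2.minAreaRect(q))
    m=((P[...,2]>150)&(P[...,2]<260)&(P[...,0]>450)&(P[...,1]>-350)).astype(np.uint8)
    k,l,st,c=cv2.connectedComponentsWithStats(m)
    for i in range(1,k):
        if st[i,4]>20:print('hi',c[i].round(),st[i],P[l==i].min(0).round(),P[l==i].max(0).round())
    m=((P[...,2]>18)&(P[...,2]<60)&(P[...,0]>350)&(hsv[...,1]<80)).astype(np.uint8)
    k,l,st,c=cv2.connectedComponentsWithStats(m)
    for i in range(1,k):
        if st[i,4]>30:print('gray',c[i].round(),st[i],P[l==i].min(0).round(),P[l==i].max(0).round(),cv2.minAreaRect(P[l==i][:,:2].astype(np.float32)))
    big=cv2.resize(s['color'][120:290,180:460] if n=='scene' else s['color'][120:360,180:460],None,fx=2.5 if n=='scene' else 2,fy=2.5 if n=='scene' else 2,interpolation=cv2.INTER_CUBIC)
    cv2.imwrite(f'pics/{n}0c.png',big[:,:,::-1])
E
```

```text
scene
(array([221.,  10.]), -776.4, 409.7, np.float64(77.5), 185, 84, -57.4, np.int32(192))
(array([579.,  10.]), 403.7, 1978.7, np.float64(51.8), 172, 33, -3.8, np.int32(268))
(array([601.,   7.]), 503.2, 1979.0, np.float64(108.7), 162, 35, 3.5, np.int32(318))
(array([623.,   6.]), 599.8, 1978.3, np.float64(151.7), 151, 27, 2.7, np.int32(163))
(array([75., 47.]), -941.2, -303.1, np.float64(78.6), 796, 420, -89.6, np.int32(5129))
(array([419.,  38.]), 88.2, 1047.1, np.float64(124.1), 451, 195, 61.1, np.int32(5250))
(array([628.,  18.]), 650.5, 1979.7, np.float64(109.8), 116, 34, 2.7, np.int32(259))
(array([610.,  24.]), 591.2, 1981.3, np.float64(51.0), 169, 33, -5.4, np.int32(307))
(array([633.,  34.]), 712.5, 1978.4, np.float64(48.9), 58, 23, 13.3, np.int32(135))
(array([438., 158.]), 653.5, 462.3, np.float64(74.6), 66, 37, 29.3, np.int32(141))
(array([257., 230.]), 442.3, -240.5, np.float64(17.6), 123, 65, -82.7, np.int32(530))
(array([374., 262.]), 795.1, -15.8, np.float64(25.3), 234, 26, 88.4, np.int32(523))
(array([219., 260.]), 458.5, -405.7, np.float64(17.7), 74, 48, -83.2, np
[... 5776 characters left out ...]
18493652344)
gray [227. 227.] [214 221  25  13 163] [750. 100.  18.] [841. 130.  29.] ((795.4267578125, 113.85067749023438), (29.771533966064453, 91.19699096679688), 87.28521728515625)
gray [232. 285.] [226 278  12  14  86] [639. 286.  18.] [667. 323.  60.] ((648.168212890625, 306.6917724609375), (33.829437255859375, 23.669185638427734), 57.708335876464844)
gray [263. 329.] [250 318  26  23 312] [474. 352.  18.] [535. 424.  50.] ((503.576171875, 388.4072265625), (64.07643127441406, 43.539154052734375), 58.89299774169922)
gray [204. 343.] [188 331  28  20 201] [603. 457.  18.] [660. 514.  58.] ((624.1305541992188, 493.51141357421875), (70.74728393554688, 31.19607925415039), 46.43181610107422)
```

View pics/scene0c.png

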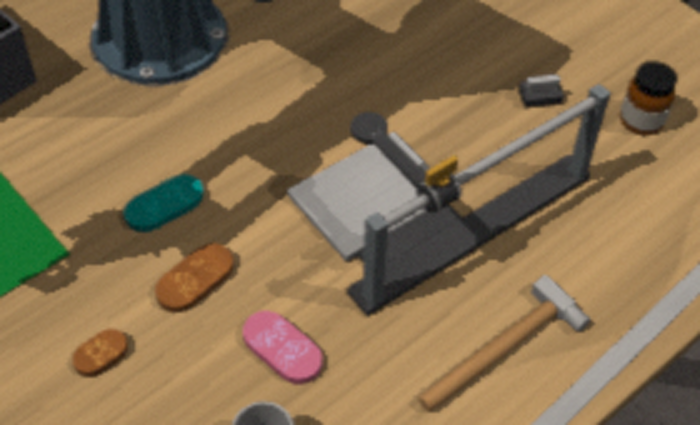

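The scene crop confirms two brown ovals: a large one at 124x60 (board1) and a small one at 76x45 (board4). Pink and turquoise are rejected by colour. Next I raise the arm, align the jaws with the wing and look from above.

```bash
python3 -m inch '[[0,-0.184,0,0,-16,0,1],[0,-0.184,0,0,-16,0,1],[0,-0.184,0,0,-16,0,1],[0,-0.184,0,0,-16,0,1],[0,-0.184,0,0,-16,0,1],[0,-0.184,0,0,-16,0,1],[0,0,0,-45,0,26,1],[0,0,0,-48,0,28,1]]'
python3 -m inch '[[0,0,0,-48,0,28,1],[0,0,0,-48,0,28,1],[0,0,0,-48,0,28,1],[0,0,0,-48,0,28,1],[0,0,0,-48,0,28,1],[0,0,0,-48,0,28,1],[0,0,0,-48,0,28,1],[0,0,0,-48,0,28,1]]'
python3 -m inch '[[0,0,0,-48,0,28,1],[0,0,0,-48,0,28,1],[0,0,0,0,0,0,1],[0,0,0,0,0,0,1],[0,0,0,0,0,0,1],[0,0,0,0,0,0,1],[0,0,0,0,0,0,1],[0,0,0,0,0,0,1]]'
python3 - <<'E'
from m import *
p,r,s=pose();print(p,r.as_matrix().round(3).tolist(),s['contact_force'])
s=snap('wrist','w1.png');np.savez('/tmp/wrist1',**s);print(s['cam_to_world'].round(2).tolist(),s['K'][0])
for n in('scene','side'):
    s=snap(n);np.savez('/tmp/'+n+'1',**s)
    for o in boards(s):
        if 0<o[1]<1000 and abs(o[2])<800:print(n,o)
E
```

```text
time_s: 1.1
eef_pos: [279.2, -442.8, 399.4]
eef_rot: [0.48, -0.479, 0.52, -0.519]
contact_force: [1.3, -0.3, 0.5]
gripper_width: 85.5
time_s: 2.1
eef_pos: [533.0, -76.4, 399.6]
eef_rot: [0.48, -0.48, 0.519, -0.519]
contact_force: [1.2, -0.5, 1.1]
gripper_width: 85.2
time_s: 3.1
eef_pos: [595.5, 12.8, 400.1]
eef_rot: [-0.48, 0.48, -0.519, 0.519]
contact_force: [-0.1, 0.5, -0.2]
gripper_width: 85.3
[595.53961979  12.76741339 400.06810142] [[-0.079, 0.0, 0.997], [-0.997, -0.0, -0.079], [-0.0, -1.0, 0.0]] [-0.06060765  0.53949179 -0.22379479]
[[1.0, 0.07, 0.03, 602.6], [-0.08, 0.94, 0.33, 98.16], [-0.0, -0.33, 0.95, 469.84], [0.0, 0.0, 0.0, 1.0]] [338.72718592   0.         319.568763  ]
scene (array([438., 158.]), 653.4, 461.0, np.float64(76.3), 67, 42, 28.9, np.int32(132))
scene (array([257., 230.]), 440.7, -240.9, np.float64(17.5), 122, 63, -83.7, np.int32(540))
scene (array([374., 262.]), 795.2, -16.4, np.float64(25.2), 233, 25, 89.5, np.int32(531))
scene (array([219., 260.]), 459.0, -405.5, np.float64(17.3), 73, 49, -87.5, np.int32(275))
side (array([373., 166.]), 451.5, -403.2, np.float64(15.6), 80, 44, -88.4, np.int32(145))
side (array([249., 203.]), 786.8, -14.8, np.float64(22.7), 231, 25, 88.9, np.int32(365))
side (array([363., 194.]), 435.0, -238.3, np.float64(15.5), 124, 60, -83.0, np.int32(374))
side (array([201., 334.]), 630.5, 488.5, np.float64(75.7), 69, 40, 45.9, np.int32(272))
```

View pics/w1.png

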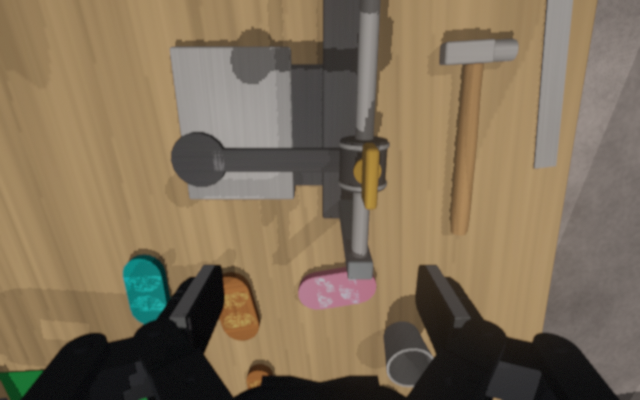

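Wrist view 1: wing blade at (371,176), bed corners near (172,47), (290,44), (294,198) and (191,198), pad at (198,159). Only two brown boards are visible.

```bash
cat >> h.py <<'E'
def ray(s,u,v,z):
    K=s['K'];T=s['cam_to_world'];d=T[:3,:3]@np.array([(u-K[0,2])/K[0,0],-(v-K[1,2])/K[1,1],-1]);o=T[:3,3]
    return o+d*(z-o[2])/d[2]
E
python3 - <<'E'
from m import *
s=dict(np.load('/tmp/wrist1.npz'));P=cloud(s);hsv=cv2.cvtColor(s['color'],cv2.COLOR_RGB2HSV)
m=cv2.inRange(hsv,(12,120,60),(32,255,255));m[:130]=0;m[215:]=0;m[:,:340]=0;m[:,400:]=0
k=(m>0)
q=P[k];print('brass z',np.percentile(q[:,2],[1,10,30,50,70,90,99]).round(1),k.sum())
t=k&(P[...,2]>225);q=P[t];print('top',cv2.minAreaRect(q[:,:2].astype(np.float32)),q.mean(0))
vv,uu=np.nonzero(t);qq=np.array([ray(s,u,v,230)[:2] for u,v in zip(uu,vv)],np.float32);print('ray top',cv2.minAreaRect(qq))
# bed top
b=(P[...,2]>11)&(P[...,2]<21)&(hsv[...,1]<70)&(hsv[...,2]>110);b[:, :160]=0;b[:,300:]=0;b[210:]=0
vv,uu=np.nonzero(b);qq=np.array([ray(s,u,v,16)[:2] for u,v in zip(uu,vv)],np.float32);print('bed',cv2.minAreaRect(qq),'depth',cv2.minAreaRect(P[b][:,:2].astype(np.float32)),P[b][:,2].mean())
# whole fixture low: fit edges
for c in[(172,47),(290,44),(294,198),(191,198)]:print(c,ray(s,*c,16).round(1))
b=(P[...,2]>158)&(P[...,2]<172);b[:,250:]=0;vv,uu=np.nonzero(b);qq=np.array([ray(s,u,v,166)[:2] for u,v in zip(uu,vv)],np.float32)
print('pad',cv2.minEnclosingCircle(qq[(qq[:,0]<515)]),P[b][:,2].mean(),len(qq))
# rail direction
b=(P[...,2]>165)&(P[...,2]<188)&(hsv[...,1]<60);b[:,:340]=0;b[:,400:]=0;b[130:185]=0
q=P[b];print('rail',np.polyfit(q[:,1],q[:,0],1),q[:,2].max(),len(q))
E
```

```text
brass z [177.9 203.3 222.2 228.5 229.3 230.  230.9] 1214
top ((627.3287353515625, 52.95552062988281), (22.037805557250977, 100.6687240600586), 16.33021354675293) [634.63052184  28.08201505 231.34333829]
ray top ((633.1087036132812, 26.960613250732422), (46.83400344848633, 13.789229393005371), 88.73225402832031)
bed ((486.7919616699219, 47.51154708862305), (197.80615234375, 147.93850708007812), 85.51002502441406) depth ((486.21697998046875, 47.12096405029297), (199.1651153564453, 148.80955505371094), 85.44706726074219) 15.593963044368872
(172, 47) [424.5 150.5  16. ]
(290, 44) [569.6 142.5  16. ]
(294, 198) [553.9 -57.   16. ]
(191, 198) [408.1 -45.5  16. ]
pad ((489.0960388183594, 36.93408966064453), 28.10602569580078) 165.4169120013628 3068
rail [8.48439431e-02 6.31715592e+02] 187.97747625930322 3677
```

```bash
python3 -m inch '[[0,0,0,-9,0,18,1],[0,0,0,-9,0,19,1],[0,0,0,0,31,0,1],[0,0,0,0,31,0,1],[0,0,0,0,31,0,1],[0,0,0,0,30,0,1],[0,0,0,0,0,0,0],[0,0,0,0,0,0,0]]'
python3 -m inch '[[0,0,0,0,0,0,0],[0,0,0,0,0,0,0],[0,0,0,0,0,0,0],[0,0,0,0,0,0,0],[0,0,0,0,0,0,0],[0,0,0,0,0,0,0],[0,0,0,0,0,0,0],[0,0,0,0,0,0,0]]'
```

```text
time_s: 4.25
eef_pos: [634.5, 28.2, 278.3]
eef_rot: [-0.481, 0.48, -0.519, 0.52]
contact_force: [0.2, 0.4, 0.8]
gripper_width: 51.6
time_s: 5.25
eef_pos: [635.0, 28.1, 278.4]
eef_rot: [-0.481, 0.479, -0.518, 0.52]
contact_force: [4.7, 0.0, 6.1]
gripper_width: 8.9
```

```bash
python3 -m inch '[[0,-0.1,0,0,0,0,0],[0,-0.18,0,0,0,0,0],[0,-0.18,0,0,0,0,0],[0,-0.18,0,0,0,0,0],[0,-0.18,0,0,0,0,0],[0,-0.18,0,0,0,0,0],[0,-0.18,0,0,0,0,0],[0,-0.18,0,0,0,0,0]]'
python3 -m inch '[[0,-0.1,0,0,0,0,0],[0,0,0,0,0,0,0],[0,0,0,0,0,0,0],[0,0,0,0,0,0,0],[0,0,0,0,0,0,0],[0,0,0,0,0,0,0],[0,0,0,0,0,0,0],[0,0,0,0,0,0,0]]'
python3 - <<'E'
from h import *
p,r,s=pose();print(p,r.as_matrix().round(3).tolist(),s['contact_force'],s['torque'],s['gripper_width'])
u=np.array([.0785,.9969,0]);print('tool shift for 1mm along +rail',r.inv().apply(u).round(3))
E
```

```text
time_s: 6.25
eef_pos: [631.8, 27.1, 278.4]
eef_rot: [-0.699, 0.701, -0.102, 0.098]
contact_force: [-12.9, -3.6, 15.2]
gripper_width: 8.6
time_s: 7.25
eef_pos: [631.8, 27.3, 278.4]
eef_rot: [-0.703, 0.705, -0.069, 0.065]
contact_force: [-13.7, -3.0, 15.7]
gripper_width: 8.8
[631.7686127   27.25376512 278.36590422] [[0.982, -0.006, 0.188], [-0.188, -0.002, 0.982], [-0.005, -1.0, -0.003]] [-13.69586966  -3.03564792  15.65445279] [-0.71138236  2.09969184  0.04077607] 8.80730151337424
tool shift for 1mm along +rail [-0.11  -0.003  0.994]
```

```bash
python3 -m inch '[[0,0,0,-0.7,0,6,0],[0,0,0,-1.4,0,12.5,0],[0,0,0,-1.4,0,12.5,0],[0,0,0,-1.4,0,12.5,0],[0,0,0,-1.4,0,12.5,0],[0,0,0,-1.4,0,12.5,0],[0,0,0,-1.4,0,12.5,0],[0,0,0,-1.4,0,12.5,0]]'
python3 -m inch '[[0,0,0,-1.4,0,12.5,0],[0,0,0,-1.4,0,12.5,0],[0,0,0,-1.4,0,12.5,0],[0,0,0,-1.4,0,12.5,0],[0,0,0,-1.4,0,12.5,0],[0,0,0,-1.4,0,12.5,0],[0,0,0,-1.4,0,12.5,0],[0,0,0,-0.7,0,6,0]]'
python3 - <<'E'
from h import *
p,r,s=pose();print(p,s['contact_force'],s['torque'],s['gripper_width'])
s=snap('scene','s2.png');cv2.imwrite('pics/s2.png',cv2.resize(s['color'][120:290,240:480],None,fx=2.5,fy=2.5)[:,:,::-1])
E
```

```text
time_s: 8.25
eef_pos: [639.2, 121.4, 278.4]
eef_rot: [-0.703, 0.705, -0.069, 0.065]
contact_force: [-12.0, -4.9, 14.5]
gripper_width: 8.6
time_s: 9.25
eef_pos: [646.6, 215.7, 278.4]
eef_rot: [-0.703, 0.705, -0.068, 0.065]
contact_force: [-11.2, -4.7, 13.6]
gripper_width: 8.6
[646.56106659 215.71390384 278.41720666] [-11.20955203  -4.69190141  13.61584251] [-0.72153799  1.72958412 -0.05797826] 8.57086207612606
```

View pics/s2.png

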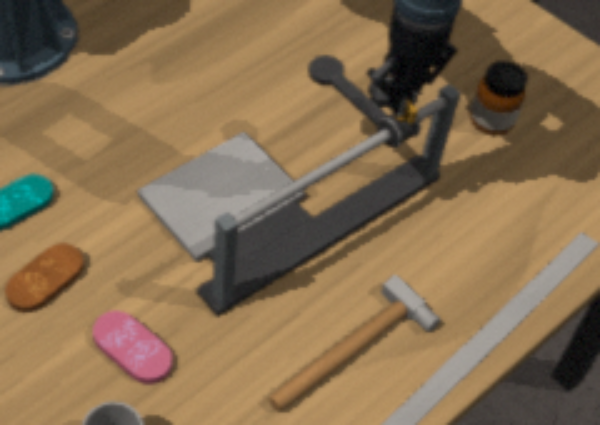

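Scene view (fifth picture): the collar is slid aside to about 0.18 m and the bed is clear. Now release, lift and fly over board1.

```bash
python3 -m inch '[[0,0,0,0,0,0,1],[0,0,0,0,0,0,1],[0,0,0,0,0,0,1],[0,0,0,0,0,0,1],[0,0,0,0,-30,0,1],[0,0,0,0,-50,0,1],[0,0,0,0,-40,0,1],[0,0.18,0,0,0,0,1]]'
python3 -m inch '[[0,0.18,0,0,0,0,1],[0,0.18,0,0,0,0,1],[0,0.18,0,0,0,0,1],[0,0.18,0,0,0,0,1],[0,0.18,0,0,0,0,1],[0,0.18,0,0,0,0,1],[0,0,0,48,0,-27,1],[0,0,0,48,0,-27,1]]'
python3 -m inch '[[0,0,0,48,0,-27,1],[0,0,0,48,0,-27,1],[0,0,0,48,0,-27,1],[0,0,0,48,0,-27,1],[0,0,0,48,0,-27,1],[0,0,0,48,0,-27,1],[0,0,0,48,0,-27,1],[0,0,0,48,0,-27,1]]'
python3 -m inch '[[0,0,0,0,30,0,1],[0,0,0,0,30,0,1],[0,0,0,0,30,0,1],[0,0,0,0,30,0,1],[0,0,0,0,20,0,1],[0,0,0,0,0,0,1],[0,0,0,0,0,0,1],[0,0,0,0,0,0,1]]'
cat > bw.py <<'E'
from m import *
import sys
p,r,st=pose();M=r.as_matrix();print('tcp',p.round(1),'jaw yaw',np.degrees(np.arctan2(M[1,2],M[0,2])).round(1),'F',st['contact_force'].round(1))
s=snap('wrist',sys.argv[1]);np.savez('/tmp/wl',**s);zt=float(sys.argv[2])
hsv=cv2.cvtColor(s['color'],cv2.COLOR_RGB2HSV);P=cloud(s)
m=cv2.inRange(hsv,(5,110,60),(18,255,255))&((abs(P[...,2]-zt)<5).astype(np.uint8)*255)
m=cv2.morphologyEx(m,cv2.MORPH_CLOSE,np.ones((7,7)))
n,l,sta,c=cv2.connectedComponentsWithStats(m)
for i in range(1,n):
    if sta[i,4]<200:continue
    vv,uu=np.nonzero(l==i);q=np.array([ray(s,u,v,zt)[:2] for u,v in zip(uu,vv)],np.float32)
    ct,(w,h),a=cv2.minAreaRect(q)
    if w<h:w,h,a=h,w,a+90
    tp=r.inv().apply(np.array([*ct,zt])-p)
    print('px',c[i].round(),'xy',np.round(ct,1),'size',round(w),round(h),'yaw',round(a%180,1),'tool dx,dz',tp[[0,2]].round(1),'area',sta[i,4],'meanxy',q.mean(0).round(1))
E
python3 bw.py w2.png 16
```

```text
time_s: 10.3
eef_pos: [649.6, 216.0, 402.4]
eef_rot: [0.696, -0.694, 0.128, -0.134]
contact_force: [-0.3, 0.4, -0.5]
gripper_width: 85.5
time_s: 11.3
eef_pos: [605.9, 113.2, 396.3]
eef_rot: [-0.53, 0.53, -0.468, 0.468]
contact_force: [0.9, -1.0, 0.5]
gripper_width: 85.6
time_s: 12.3
eef_pos: [437.8, -295.0, 397.1]
eef_rot: [0.53, -0.529, 0.468, -0.469]
contact_force: [1.2, -0.5, 0.3]
gripper_width: 85.2
time_s: 13.3
eef_pos: [439.3, -294.0, 258.3]
eef_rot: [-0.529, 0.53, -0.468, 0.469]
contact_force: [0.3, 0.3, 0.1]
gripper_width: 85.6
tcp [ 439.3 -294.   258.3] jaw yaw 7.0 F [0.3 0.3 0.1]
px [327. 110.] xy [ 439.7 -238.7] size 123 60 yaw 96.6 tool dx,dz [-55.3   6.9] area 8380 meanxy [ 439.3 -235.2]
px [323. 273.] xy [ 457.4 -401.7] size 77 45 yaw 91.1 tool dx,dz [108.6   4.6] area 2339 meanxy [ 457.3 -400.5]
```

View pics/w2.png

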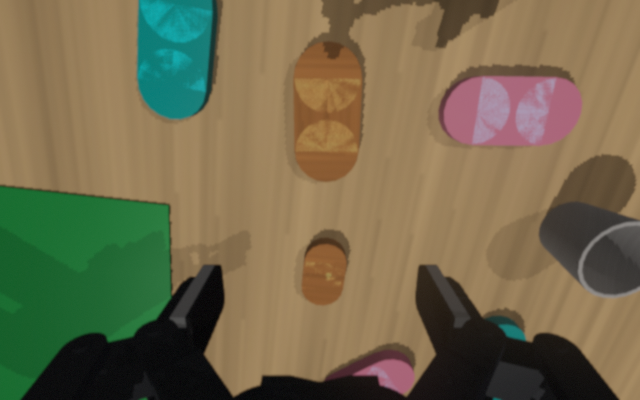

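Wrist view 2: board1 at (327,110) and board4 at (323,273), both with the right sizes. Grasping board1.

```bash
python3 -m inch '[[0,0,0,-27,0,4,1],[0,0,0,-28,0,3,1],[0,0,0,0,40,0,1],[0,0,0,0,40,0,1],[0,0,0,0,40,0,1],[0,0,0,0,35,0,1],[0,0,0,0,20,0,1],[0,0,0,0,8,0,1]]'
python3 -m inch '[[0,0,0,0,0,0,1],[0,0,0,0,0,0,0],[0,0,0,0,0,0,0],[0,0,0,0,0,0,0],[0,0,0,0,0,0,0],[0,0,0,0,0,0,0],[0,0,0,0,0,0,0],[0,0,0,0,0,0,0]]'
python3 -m inch '[[0,0,0,0,-8,0,0],[0,0,0,0,-15,0,0],[0,0,0,0,-20,0,0],[0,0,0,0,-20,0,0],[0,0,0,0,0,0,0],[0,0,0,0,0,0,0],[0,0,0,0,0,0,0],[0,0,0,0,0,0,0]]'
python3 bw.py w3.png 80
```

```text
time_s: 14.35
eef_pos: [438.9, -237.9, 73.2]
eef_rot: [0.53, -0.53, 0.469, -0.468]
contact_force: [-1.1, -1.2, 0.7]
gripper_width: 85.1
time_s: 15.35
eef_pos: [439.9, -238.7, 75.5]
eef_rot: [-0.53, 0.53, -0.468, 0.469]
contact_force: [-2.1, 1.7, 6.1]
gripper_width: 57.8
time_s: 16.35
eef_pos: [438.7, -237.7, 136.2]
eef_rot: [0.53, -0.53, 0.469, -0.468]
contact_force: [-0.4, -0.8, -0.4]
gripper_width: 57.9
tcp [ 438.7 -237.7  136.2] jaw yaw 7.0 F [-0.4 -0.8 -0.4]
px [320. 263.] xy [ 438.9 -232.1] size 114 60 yaw 95.5 tool dx,dz [-5.5  1. ] area 28807 meanxy [ 438.  -227.1]
```

View pics/w3.png

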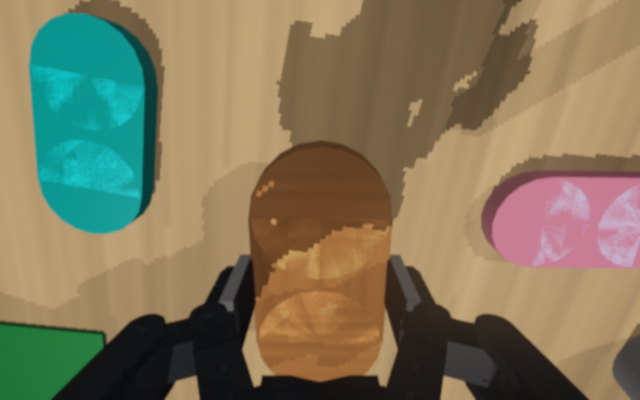

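Wrist view 3: board1 is gripped centrally at (320,263). Carry it towards the bed, and re-measure the bed on the way.

```bash
python3 -m inch '[[0,0.1,0,0,-30,0,0],[0,0.1,0,0,-34,0,0],[0,0,0,-25,0,5,0],[0,0,0,-35,0,7,0],[0,0,0,-40,0,8,0],[0,0,0,-40,0,8,0],[0,0,0,-20,0,4,0],[0,0,0,-12,0,3,0]]'
cat > bed.py <<'E'
from h import *
p,r,st=pose();print('tcp',p.round(1),'w',st['gripper_width'])
s=snap('wrist');np.savez('/tmp/wb',**s);P=cloud(s);hsv=cv2.cvtColor(s['color'],cv2.COLOR_RGB2HSV)
b=((P[...,2]>11)&(P[...,2]<21)&(hsv[...,1]<70)&(P[...,0]<575)&(P[...,0]>380)).astype(np.uint8)
n,l,sta,c=cv2.connectedComponentsWithStats(b);i=1+np.argmax(sta[1:,4]);vv,uu=np.nonzero(l==i)
q=np.array([ray(s,u,v,16)[:2] for u,v in zip(uu,vv)],np.float32);ct,wh,a=cv2.minAreaRect(q);print('bed',ct,wh,a,len(q))
print(cv2.boxPoints((ct,wh,a)).round(1).tolist())
cv2.imwrite('pics/wb.png',s['color'][:,:,::-1])
E
python3 bed.py
```

```text
time_s: 17.4
eef_pos: [487.4, -68.2, 200.6]
eef_rot: [0.48, -0.481, 0.519, -0.519]
contact_force: [0.5, 0.2, -1.0]
gripper_width: 58.0
tcp [487.4 -68.2 200.6] w 58.03211354208934
bed (493.11322021484375, 7.343502044677734) (119.87896728515625, 167.3659210205078) 85.60482025146484 35933
[[405.1000061035156, -46.0], [572.0, -58.79999923706055], [581.0999755859375, 60.70000076293945], [414.29998779296875, 73.5]]
```

```bash
python3 -m inch '[[0,0,0,-25,0,-2,0],[0,0,0,-35,0,-3,0],[0,0,0,-35,0,-3,0],[0,0,0,-20,0,-1.5,0],[0,0,0,0,35,0,0],[0,0,0,0,35,0,0],[0,0,0,0,22,0,0],[0,0,0,0,10,0,0]]'
python3 -m inch '[[0,0,0,0,5,0,0],[0,0,0,0,0,0,0],[0,0,0,0,0,0,0],[0,0,0,0,0,0,0],[0,0,0,0,0,0,0],[0,0,0,0,0,0,0],[0,0,0,0,0,0,0],[0,0,0,0,0,0,0]]'
```

```text
time_s: 18.45
eef_pos: [486.2, 45.5, 97.5]
eef_rot: [0.479, -0.48, 0.52, -0.519]
contact_force: [0.3, 0.2, -0.9]
gripper_width: 58.0
time_s: 19.45
eef_pos: [486.8, 46.1, 93.9]
eef_rot: [0.48, -0.48, 0.519, -0.519]
contact_force: [0.5, -0.4, -0.2]
gripper_width: 58.5
```

```bash
python3 -m inch '[[0,0,0,-1.2,1.5,0,0],[0,0,0,0,1,0,0],[0,0,0,0,0,0,0.85],[0,0,0,0,0,0,1],[0,0,0,0,0,0,1],[0,0,0,0,0,0,1],[0,0,0,0,-20,0,1],[0,0,0,0,-40,0,1]]'
python3 -m inch '[[0,0,0,0,-50,0,1],[0,0,0,0,-50,0,1],[0,0,0,30,-20,0,1],[0,0,0,40,0,0,1],[0,0,0,30,0,0,1],[0,0,0,0,0,0,1],[0,0,0,0,0,0,1],[0,0,0,0,0,0,1]]'
python3 bw.py w4.png 32; python3 bed.py
```

```text
time_s: 20.45
eef_pos: [485.5, 47.4, 150.5]
eef_rot: [0.479, -0.481, 0.52, -0.518]
contact_force: [0.7, 0.4, 1.4]
gripper_width: 85.1
time_s: 21.45
eef_pos: [479.1, -51.5, 271.2]
eef_rot: [0.48, -0.48, 0.519, -0.519]
contact_force: [-0.2, 0.2, 0.6]
gripper_width: 85.5
tcp [479.1 -51.5 271.2] jaw yaw -4.4 F [-0.2  0.2  0.6]
px [320.  63.] xy [486.7  40.8] size 108 59 yaw 85.1 tool dx,dz [-92.5   0.5] area 8786 meanxy [487.1  46.3]
tcp [479.1 -51.5 271.3] w 85.64985610003072
bed (494.1662292480469, 22.171356201171875) (150.08413696289062, 167.85562133789062) 85.6118392944336 20906
[[404.70001220703125, -46.20000076293945], [572.0999755859375, -59.099998474121094], [583.5999755859375, 90.5999984741211], [416.20001220703125, 103.4000015258789]]
```

View pics/w4.png

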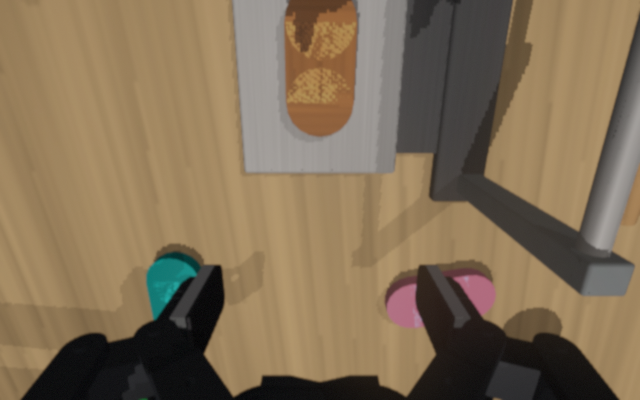

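Wrist view 4: board1 is flat on the bed, centred at u=320 between the bed edges at 245 and 395. The near tip works out to a centre about 1 mm off the bed centre. Next, board4.

```bash
python3 -m inch '[[0,-0.096,0,0,0,0,1],[0,0,0,40,0,-4,1],[0,0,0,50,0,-4,1],[0,0,0,50,0,-4,1],[0,0,0,50,0,-4,1],[0,0,0,50,0,-4,1],[0,0,0,40,0,-3,1],[0,0,0,0,0,0,1]]'
python3 bw.py w5.png 16
```

```text
time_s: 22.55
eef_pos: [461.0, -334.9, 271.1]
eef_rot: [-0.504, 0.504, -0.496, 0.496]
contact_force: [0.1, -0.4, -0.7]
gripper_width: 85.5
tcp [ 461.  -334.9  271.1] jaw yaw 0.9 F [ 0.1 -0.4 -0.7]
px [315. 232.] xy [ 457.5 -401.5] size 75 45 yaw 90.9 tool dx,dz [66.4 -4.5] area 2458 meanxy [ 457.5 -400.9]
```

```bash
python3 -m inch '[[0,0,0,33,0,-2,1],[0,0,0,33,0,-2.5,1],[0,0,0,0,45,0,1],[0,0,0,0,45,0,1],[0,0,0,0,45,0,1],[0,0,0,0,35,0,1],[0,0,0,0,15,0,1],[0,0,0,0,6,0,1]]'
python3 -m inch '[[0,0,0,0,0,0,1],[0,0,0,0,0,0,0],[0,0,0,0,0,0,0],[0,0,0,0,0,0,0],[0,0,0,0,0,0,0],[0,0,0,0,0,0,0],[0,0,0,0,0,0,0],[0,0,0,0,0,0,0]]'
python3 -m inch '[[0,0,0,0,-8,0,0],[0,0,0,0,-15,0,0],[0,0,0,0,-20,0,0],[0,0,0,0,-20,0,0],[0,0.095,0,0,0,0,0],[0,0,0,0,0,0,0],[0,0,0,0,0,0,0],[0,0,0,0,0,0,0]]'
python3 bw.py w6.png 78
```

```text
time_s: 23.6
eef_pos: [458.3, -397.9, 80.2]
eef_rot: [0.505, -0.505, 0.495, -0.495]
contact_force: [0.5, -0.3, 0.2]
gripper_width: 85.5
time_s: 24.6
eef_pos: [458.4, -399.6, 81.8]
eef_rot: [-0.504, 0.505, -0.495, 0.496]
contact_force: [-0.2, 1.4, 6.6]
gripper_width: 43.1
time_s: 25.6
eef_pos: [457.8, -398.7, 143.3]
eef_rot: [0.481, -0.481, 0.519, -0.518]
contact_force: [-0.3, 0.1, 0.0]
gripper_width: 42.8
tcp [ 457.8 -398.7  143.3] jaw yaw -4.4 F [-0.3  0.1  0. ]
px [320. 276.] xy [ 458. -401.] size 75 45 yaw 85.5 tool dx,dz [2.3 0.4] area 11537 meanxy [ 458.1 -399. ]
```

View pics/w6.png

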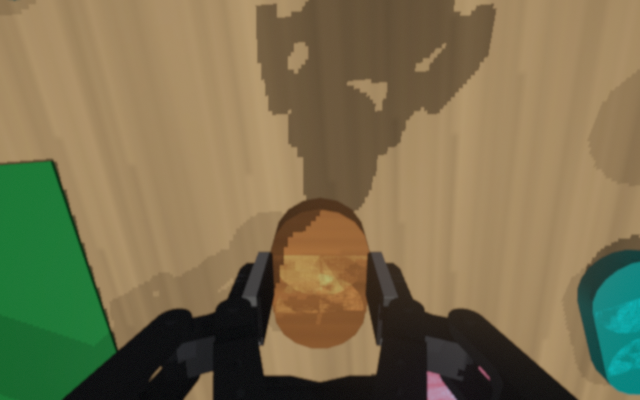

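Wrist view 6: board4 is gripped, centred about 2 mm towards tool +x. Carry it to the bed.

```bash
python3 -m inch '[[0,0,0,0,-40,0,0],[0,0,0,-20,-32,0,0],[0,0,0,-45,0,-0.6,0],[0,0,0,-50,0,-0.6,0],[0,0,0,-50,0,-0.6,0],[0,0,0,-50,0,-0.6,0],[0,0,0,-50,0,-0.6,0],[0,0,0,-50,0,-0.6,0]]'
python3 -m inch '[[0,0,0,-50,0,-0.6,0],[0,0,0,-45,0,-0.6,0],[0,0,0,-30,0,-0.6,0],[0,0,0,-8,0,0,0],[0,0,0,0,30,0,0],[0,0,0,0,30,0,0],[0,0,0,0,20,0,0],[0,0,0,0,0,0,0]]'
python3 bw.py w7.png 66
python3 - <<'E'
from m import *
for n in('scene','side'):
    for o in boards(snap(n)):
        if 0<o[1]<1000 and abs(o[2])<800:print(n,o)
E
```

```text
time_s: 26.65
eef_pos: [478.4, -82.9, 215.4]
eef_rot: [-0.481, 0.48, -0.519, 0.519]
contact_force: [0.8, 0.6, 0.4]
gripper_width: 42.9
time_s: 27.65
eef_pos: [485.8, 47.6, 133.8]
eef_rot: [0.479, -0.481, 0.52, -0.518]
contact_force: [-0.1, 0.7, -0.5]
gripper_width: 42.8
tcp [485.8  47.6 133.8] jaw yaw -4.4 F [-0.1  0.7 -0.5]
px [320. 275.] xy [486.4  44.3] size 77 46 yaw 84.8 tool dx,dz [3.3 1.2] area 11492 meanxy [485.8  46.3]
scene (array([438., 158.]), 656.3, 458.9, np.float64(76.4), 67, 44, 32.8, np.int32(140))
scene (array([327., 194.]), 486.9, 31.9, np.float64(64.7), 57, 42, 85.6, np.int32(405))
scene (array([374., 262.]), 794.9, -16.5, np.float64(25.1), 231, 24, 88.1, np.int32(532))
side (array([249., 203.]), 786.6, -15.0, np.float64(22.7), 225, 24, 88.0, np.int32(306))
side (array([319., 241.]), 489.4, 48.4, np.float64(66.9), 71, 46, -55.2, np.int32(527))
side (array([201., 334.]), 630.3, 487.6, np.float64(76.6), 67, 40, 46.1, np.int32(271))
```

View pics/w7.png

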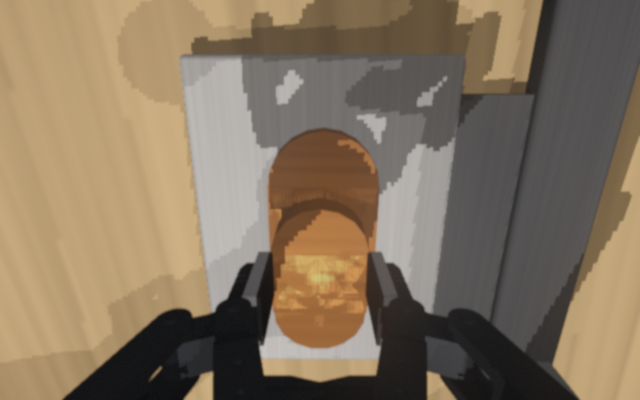

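Wrist view 7: board4 at (320,275) is held over board1, whose far tip is at (323,128). Shift 3 mm along the rail and lower.

```bash
python3 -c "
from h import *
s=dict(np.load('/tmp/wl.npz'))
print('b1 far tip',ray(s,323,128,32),'bed far corners',ray(s,181,57,16),ray(s,463,55,16))"
python3 -m inch '[[0,0,0,-3,0,0.8,0],[0,0,0,0,10,0,0],[0,0,0,0,6,0,0],[0,0,0,0,2,0,0],[0,0,0,0,0,0,0],[0,0,0,0,0,0,0],[0,0,0,0,0,0,0],[0,0,0,0,0,0,0]]'
```

```text
b1 far tip [492.25906738 110.24452757  32.        ] bed far corners [422.10534115 149.68109655  16.        ] [566.26066711 139.41786438  16.        ]
time_s: 28.8
eef_pos: [488.1, 51.2, 117.5]
eef_rot: [-0.48, 0.48, -0.519, 0.519]
contact_force: [0.1, 0.3, -0.2]
gripper_width: 42.8
```

```bash
python3 -m inch '[[0,0,0,1.5,2,0,0],[0,0,0,0,1,0,0],[0,0,0,0,0,0,0],[0,0,0,0,0,0,0.6],[0,0,0,0,0,0,0.65],[0,0,0,0,-10,0,0.7],[0,0,0,0,-20,0,1],[0,0,0,0,-40,0,1]]'
python3 -m inch '[[0,0,0,20,-50,0,1],[0,0,0,30,-50,0,1],[0,0,0,0,0,0,1],[0,0,0,0,0,0,1],[0,0,0,0,0,0,1],[0,0,0,0,0,0,1],[0,0,0,0,0,0,1],[0,0,0,0,0,0,1]]'
python3 bw.py w8.png 48;python3 -c "
from h import *
s=dict(np.load('/tmp/wl.npz'));cv2.imwrite('pics/w8.png',s['color'][:300,120:520,::-1])"
```

```text
time_s: 29.8
eef_pos: [486.8, 49.8, 184.4]
eef_rot: [0.48, -0.481, 0.52, -0.518]
contact_force: [0.7, 0.2, 0.2]
gripper_width: 85.3
time_s: 30.8
eef_pos: [484.0, 0.0, 284.1]
eef_rot: [0.48, -0.481, 0.519, -0.519]
contact_force: [0.3, 0.5, 0.2]
gripper_width: 85.5
tcp [484.    0.  284.1] jaw yaw -4.4 F [0.3 0.5 0.2]
px [320. 125.] xy [487.8  45.8] size 75 44 yaw 84.3 tool dx,dz [-45.9   0.5] area 3728 meanxy [487.7  47. ]
```

View pics/w8.png

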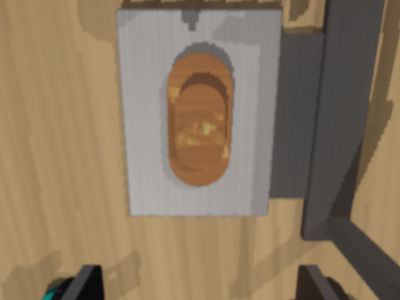

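Wrist crop 8: board4 sits flat and centred on board1. Now find the weight.

```bash
python3 -m inch '[[0,0,0,-40,0,0,1],[0,0,0,-46,0,-1,1],[0,0,0,-46,0,-1,1],[0,0,0,-46,0,-1,1],[0,0,0,-46,0,0,1],[0,0,0,-46,0,0,1],[0,0,0,-40,0,0,1],[0,0,0,0,0,0,1]]'
cat > wt.py <<'E'
from h import *
import sys
p,r,st=pose();print('tcp',p.round(1))
s=snap('wrist',sys.argv[1]);np.savez('/tmp/wl',**s);P=cloud(s);z0=float(sys.argv[2])
reg=(abs(P[...,0]-float(sys.argv[3]))<70)&(abs(P[...,1]-float(sys.argv[4]))<70)&(s['range_z']>0);reg[330:]=0
for a,b,z in((z0+16,z0+27,z0+22),(z0+39,z0+50,z0+45)):
    vv,uu=np.nonzero(reg&(P[...,2]>a)&(P[...,2]<b))
    q=np.array([ray(s,u,v,z)[:2] for u,v in zip(uu,vv)],np.float32)
    if len(q)<20: print('none',a);continue
    print('layer',z,'rect',cv2.minAreaRect(q),'n',len(q),'tool',r.inv().apply(np.array([*cv2.minAreaRect(q)[0],z])-p).round(1),'px',uu.mean().round(),vv.mean().round(),'meanz',P[vv,uu,2].mean().round(1))
E
python3 wt.py w9.png 0 507 386
```

```text
time_s: 31.85
eef_pos: [504.5, 311.5, 284.1]
eef_rot: [0.481, -0.481, 0.518, -0.518]
contact_force: [-0.0, 0.0, 0.6]
gripper_width: 85.4
tcp [504.5 311.5 284.1]
layer 22.0 rect ((508.3343200683594, 389.299560546875), (63.32734680175781, 41.54499053955078), 58.351104736328125) n 2178 tool [-77.8 262.1  -1.8] px 318.0 87.0 meanz 21.4
layer 45.0 rect ((508.39898681640625, 389.3137512207031), (51.19887161254883, 13.804165840148926), 58.42230224609375) n 976 tool [-77.8 239.1  -1.8] px 318.0 89.0 meanz 44.2
```

View pics/w9.png

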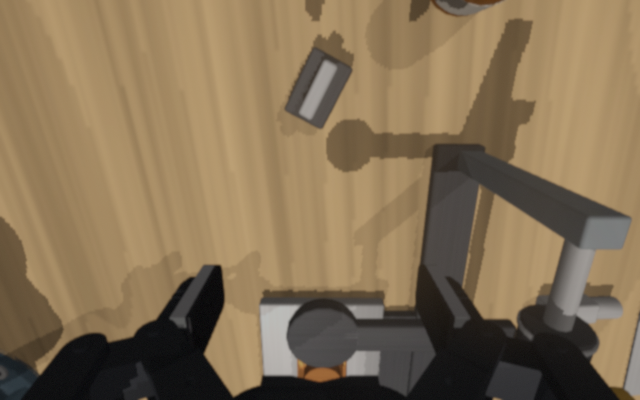

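Wrist view 9: the weight is at (318,88), yaw 58.4°, and both measured rectangles match its block and bar. Grasping the bar.

```bash
python3 -m inch '[[0,0,0,-38,0,-1,1],[0,0,0,-39.8,0,-0.8,1],[0,0.16,0,0,0,0,1],[0,0.16,0,0,0,0,1],[0,0.155,0,0,0,0,1],[0,0,0,0,50,0,1],[0,0,0,0,50,0,1],[0,0,0,0,40,0,1]]'
python3 -m inch '[[0,0,0,0,25,0,1],[0,0,0,0,10,0,1],[0,0,0,0,0,0,1],[0,0,0,0,0,0,0],[0,0,0,0,0,0,0],[0,0,0,0,0,0,0],[0,0,0,0,0,0,0],[0,0,0,0,0,0,0]]'
python3 -m inch '[[0,0,0,0,0,0,0],[0,0,0,0,0,0,0],[0,0,0,0,-5,0,0],[0,0,0,0,-15,0,0],[0,0,0,0,-20,0,0],[0,0,0,0,0,0,0],[0,0,0,0,0,0,0],[0,0,0,0,0,0,0]]'
```

```text
time_s: 32.9
eef_pos: [508.8, 385.0, 142.4]
eef_rot: [-0.344, 0.345, -0.617, 0.618]
contact_force: [-0.5, 0.3, -0.3]
gripper_width: 85.4
time_s: 33.9
eef_pos: [508.9, 387.2, 109.9]
eef_rot: [0.345, -0.345, 0.617, -0.617]
contact_force: [-3.1, -0.2, 4.5]
gripper_width: 11.7
time_s: 34.9
eef_pos: [508.6, 386.6, 148.7]
eef_rot: [0.344, -0.345, 0.617, -0.617]
contact_force: [-0.2, -0.3, -4.8]
gripper_width: 11.8
```

```bash
python3 -m inch '[[0,0,0,0,-40,0,0],[0,-0.16,0,0,-40,0,0],[0,-0.16,0,0,-40,0,0],[0,-0.155,0,0,-36,0,0],[0,0,0,25,0,0.5,0],[0,0,0,42,0,0.7,0],[0,0,0,42,0,0.7,0],[0,0,0,42,0,0.7,0]]'
python3 -m inch '[[0,0,0,42,0,0.7,0],[0,0,0,42,0,0.7,0],[0,0,0,42,0,0.7,0],[0,0,0,42,0,0.7,0],[0,0,0,23,0,0.7,0],[0,0,0,0,40,0,0],[0,0,0,0,40,0,0],[0,0,0,0,30,0,0]]'
python3 -m inch '[[0,0,0,0,10,0,0],[0,0,0,0,0,0,0],[0,0,0,0,0,0,0],[0,0,0,0,0,0,0],[0,0,0,0,0,0,0],[0,0,0,0,0,0,0],[0,0,0,0,0,0,0],[0,0,0,0,0,0,0]]'
python3 wt.py w10.png 72 487 47
```

```text
time_s: 35.9
eef_pos: [499.5, 234.8, 304.7]
eef_rot: [0.48, -0.481, 0.519, -0.519]
contact_force: [0.1, 0.1, -4.5]
gripper_width: 11.8
time_s: 36.9
eef_pos: [487.8, 45.4, 193.3]
eef_rot: [0.48, -0.481, 0.52, -0.518]
contact_force: [-0.2, 0.0, -4.2]
gripper_width: 11.5
time_s: 37.9
eef_pos: [488.8, 45.4, 185.4]
eef_rot: [0.48, -0.48, 0.519, -0.519]
contact_force: [-0.1, -0.1, -3.8]
gripper_width: 12.0
tcp [488.8  45.4 185.4]
layer 94.0 rect ((489.6507873535156, 60.070213317871094), (41.13866424560547, 42.077423095703125), 85.614013671875) n 3907 tool [-14.7  91.4  -0.3] px 318.0 217.0 meanz 96.6
layer 117.0 rect ((487.9419250488281, 47.8583984375), (53.96839141845703, 35.26347732543945), 61.416656494140625) n 3135 tool [-2.4 68.4 -1.1] px 319.0 264.0 meanz 119.7
```

View pics/w10.png

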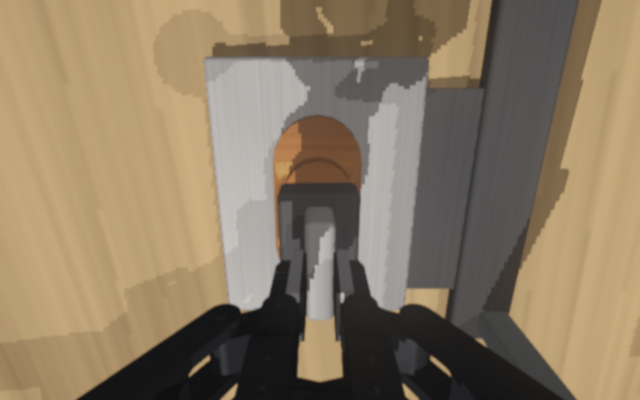

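Wrist view 10: the weight is aligned (yaw 85.6°) and centred over the stack. Lowering.

```bash
python3 -m inch '[[0,0,0,0,12,-0.5,0],[0,0,0,0,8,0,0],[0,0,0,0,4,0,0],[0,0,0,0,1.5,0,0],[0,0,0,0,0,0,0],[0,0,0,0,0,0,0],[0,0,0,0,0,0,0],[0,0,0,0,0,0,0]]'
```

```text
time_s: 38.95
eef_pos: [488.4, 45.4, 160.1]
eef_rot: [-0.48, 0.48, -0.519, 0.519]
contact_force: [-1.3, -0.2, -3.7]
gripper_width: 11.6
```

```bash
python3 -m inch '[[0,0,0,0,1,0,0],[0,0,0,0,0.5,0,0],[0,0,0,0,0,0,0],[0,0,0,0,0,0,0],[0,0,0,0,0,0,0],[0,0,0,0,0,0,0],[0,0,0,0,0,0,0],[0,0,0,0,0,0,0]]'
```

```text
time_s: 39.95
eef_pos: [488.3, 45.5, 158.4]
eef_rot: [-0.48, 0.48, -0.519, 0.519]
contact_force: [0.1, 0.3, -5.0]
gripper_width: 12.3
```

```bash
python3 -m inch '[[0,0,0,0,0.6,0,0],[0,0,0,0,0.4,0,0],[0,0,0,0,0,0,0],[0,0,0,0,0,0,0],[0,0,0,0,0,0,0],[0,0,0,0,0,0,0.3],[0,0,0,0,0,0,0.5],[0,0,0,0,0,0,0.5]]'
python3 -m inch '[[0,0,0,0,0,0,0.5],[0,0,0,0,-20,0,0.5],[0,0,0,0,-40,0,0.7],[0,0,0,0,-50,0,1],[0,0,0,30,-20,0,1],[0,0,0,30,0,0,1],[0,0,0,0,0,0,1],[0,0,0,0,0,0,1]]'
python3 bw.py w11.png 32; python3 wt.py w11.png 48 488 48
```

```text
time_s: 40.95
eef_pos: [488.4, 45.4, 157.3]
eef_rot: [-0.48, 0.48, -0.519, 0.519]
contact_force: [0.6, 0.6, 0.2]
gripper_width: 42.4
time_s: 41.95
eef_pos: [483.5, -14.0, 287.0]
eef_rot: [0.48, -0.48, 0.519, -0.519]
contact_force: [-0.1, 0.6, -0.6]
gripper_width: 85.1
tcp [483.5 -14.  287. ] jaw yaw -4.4 F [-0.1  0.6 -0.6]
px [317.  95.] xy [487.4  47.8] size 120 59 yaw 85.5 tool dx,dz [-61.7  -0.7] area 3404 meanxy [486.9  56.8]
tcp [483.5 -13.7 287. ]
layer 70.0 rect ((487.92364501953125, 47.38284683227539), (62.4625358581543, 41.508583068847656), 85.61479949951172) n 2699 tool [-6.11e+01  2.17e+02 -1.00e-01] px 319.0 108.0 meanz 69.4
layer 93.0 rect ((487.8687438964844, 47.375152587890625), (50.426551818847656, 13.674322128295898), 86.08154296875) n 1247 tool [-61.1 194.   -0.2] px 319.0 112.0 meanz 92.2
```

View pics/w11.png

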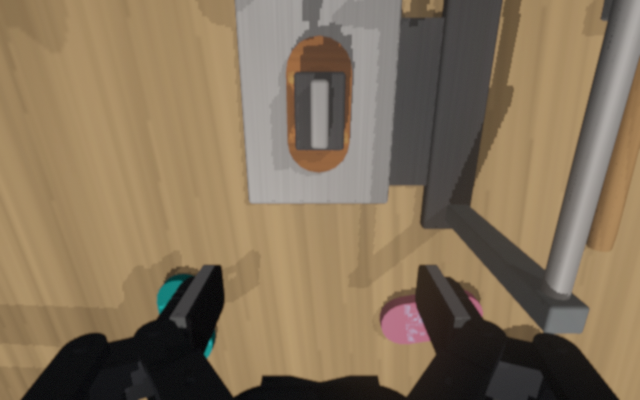

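Wrist view 11: the stack stands. The weight is at (488,47.4), yaw 85.6–86°, and board1 is at (487.4,47.8). Now back to the wing.

```bash
python3 -m inch '[[0,-0.182,0,0,-10,0,1],[0,-0.182,0,0,-10,0,1],[0,-0.182,0,0,-10,0,1],[0,-0.182,0,0,-10,0,1],[0,-0.182,0,0,-10,0,1],[0,-0.182,0,0,-10,0,1],[0,-0.182,0,0,-10,0,1],[0,-0.182,0,0,-10,0,1]]'
python3 -m inch '[[0,0,0,14,0,34,1],[0,0,0,16,0,42,1],[0,0,0,16,0,42,1],[0,0,0,16,0,42,1],[0,0,0,16,0,42,1],[0,0,0,8,0,34,1],[0,0,0,0,0,0,1],[0,0,0,0,0,0,1]]'
cat > wing.py <<'E'
from h import *
p,r,st=pose();M=r.as_matrix();print('tcp',p.round(1),'jaw',np.degrees(np.arctan2(M[1,2],M[0,2])).round(1))
for n in('wrist','scene','side'):
    s=snap(n);np.savez('/tmp/wl'+n,**s);P=cloud(s);hsv=cv2.cvtColor(s['color'],cv2.COLOR_RGB2HSV)
    m=(cv2.inRange(hsv,(12,110,50),(34,255,255))>0)&(P[...,2]>222)&(P[...,2]<238)&(abs(P[...,0]-643)<60)&(P[...,1]>-60)&(P[...,1]<280)
    k,l,sta,c=cv2.connectedComponentsWithStats(m.astype(np.uint8))
    if k<2: print(n,'none');continue
    i=1+np.argmax(sta[1:,4]);vv,uu=np.nonzero(l==i)
    q=np.array([ray(s,u,v,230)[:2] for u,v in zip(uu,vv)],np.float32);ct,wh,a=cv2.minAreaRect(q)
    print(n,'wing',ct,wh,a,'px',uu.mean(),vv.mean(),len(q),'tool',r.inv().apply(np.array([*ct,217])-p).round(1))
E
python3 wing.py
```

```text
time_s: 43.05
eef_pos: [483.7, -13.4, 367.4]
eef_rot: [0.704, -0.704, 0.065, -0.065]
contact_force: [-0.0, -0.2, 0.4]
gripper_width: 85.2
time_s: 44.05
eef_pos: [612.6, 201.1, 366.7]
eef_rot: [-0.704, 0.704, -0.068, 0.067]
contact_force: [-1.0, -0.8, 0.3]
gripper_width: 85.6
tcp [612.6 201.1 366.7] jaw 79.1
wrist wing (646.9996337890625, 216.96514892578125) (10.156412124633789, 49.530704498291016) 79.21153259277344 px 349.7590361445783 256.34830230010954 913 tool [ 30.9 149.7  22.2]
scene wing (652.08154296875, 210.267333984375) (14.068822860717773, 47.27691650390625) 81.2357406616211 px 401.2325581395349 160.2093023255814 43 tool [ 37.2 149.7  16.6]
side wing (643.856689453125, 219.37774658203125) (11.868674278259277, 46.70425796508789) 79.16263580322266 px 242.80701754385964 219.17543859649123 57 tool [ 27.4 149.7  23.9]
```

```bash
python3 -m inch '[[0,0,0,15,0,11,1],[0,0,0,16,0,11,1],[0,0,0,0,0,0,1],[0,0,0,0,30,0,1],[0,0,0,0,30,0,1],[0,0,0,0,16,0,1],[0,0,0,0,8,0,1],[0,0,0,0,0,0,1]]'
python3 -m inch '[[0,0,0,0,0,0,0],[0,0,0,0,0,0,0],[0,0,0,0,0,0,0],[0,0,0,0,0,0,0],[0,0,0,0,0,0,0],[0,0,0,0,0,0,0],[0,0,0,0,0,0,0],[0,0,0,0,0,0,0]]'
```

```text
time_s: 45.2
eef_pos: [647.8, 216.4, 283.7]
eef_rot: [0.704, -0.704, 0.068, -0.068]
contact_force: [-0.2, -0.1, -0.2]
gripper_width: 85.4
time_s: 46.2
eef_pos: [647.8, 216.5, 283.7]
eef_rot: [-0.704, 0.704, -0.068, 0.068]
contact_force: [-2.7, -0.6, 5.0]
gripper_width: 8.8
```

```bash
python3 -m inch '[[0,0,0,0.7,0,-6,0],[0,0,0,1.4,0,-12.5,0],[0,0,0,1.4,0,-12.5,0],[0,0,0,1.4,0,-12.5,0],[0,0,0,1.4,0,-12.5,0],[0,0,0,1.4,0,-12.5,0],[0,0,0,1.4,0,-12.5,0],[0,0,0,1.4,0,-12.5,0]]'
python3 -m inch '[[0,0,0,1.4,0,-12.5,0],[0,0,0,1.4,0,-12.5,0],[0,0,0,1.4,0,-12.5,0],[0,0,0,1.4,0,-12.5,0],[0,0,0,1.4,0,-12.5,0],[0,0,0,1.4,0,-12.5,0],[0,0,0,0.7,0,-6,0],[0,0,0,0.7,0,-6,0]]'
python3 -m inch '[[0,0,0,0,0,0,0],[0,0,0,0,0,0,0],[0,0,0,0,0,0,0],[0,0,0,0,0,0,0],[0,0,0,0,0,0,0],[0,0,0,0,0,0,0],[0,0,0,0,0,0,0],[0,0,0,0,0,0,0]]'
cat > pad.py <<'E'
from h import *
for n in('scene','side'):
    s=snap(n,n+'p.png');P=cloud(s)
    m=(P[...,2]>156)&(P[...,2]<176)&(abs(P[...,0]-487)<70)&(abs(P[...,1]-47)<70)
    vv,uu=np.nonzero(m);q=np.array([ray(s,u,v,166)[:2] for u,v in zip(uu,vv)])
    e=np.array([.997,-.0775]);c=np.array([487.2,47.3]);t=(q-c)@e;w=(q-c)@np.array([.0775,.997])
    k=t<t.min()+45;print(n,'pad rail-dir centre',((w[k].min()+w[k].max())/2).round(1),'arm centre',np.median(w[t>t.min()+60]).round(1),'extent',w[k].min(),w[k].max(),'left',t.min().round(1),len(q))
E
python3 pad.py
```

```text
time_s: 47.2
eef_pos: [640.4, 123.7, 283.8]
eef_rot: [0.705, -0.703, 0.067, -0.068]
contact_force: [-0.8, 6.2, 4.1]
gripper_width: 8.7
time_s: 48.2
eef_pos: [633.4, 36.2, 283.7]
eef_rot: [0.705, -0.703, 0.067, -0.068]
contact_force: [-1.1, 5.0, 4.8]
gripper_width: 8.6
time_s: 49.2
eef_pos: [633.4, 35.6, 283.7]
eef_rot: [-0.704, 0.704, -0.067, 0.068]
contact_force: [-2.1, 1.9, 6.3]
gripper_width: 8.6
scene pad rail-dir centre -2.1 arm centre -3.3 extent -28.431964036125223 24.282843648827388 left -25.4 220
side pad rail-dir centre 3.7 arm centre 4.3 extent -23.973072242679454 31.46305901924323 left -32.7 296
```

Pad is over the bed middle (scene −2 mm, side +4 mm, mean about 0.5 mm). Tightening slowly.

```bash
python3 -m inch '[[0,0.1,0,0,0,0,0],[0,0.12,0,0,0,0,0],[0,0.12,0,0,0,0,0],[0,0.12,0,0,0,0,0],[0,0.12,0,0,0,0,0],[0,0.12,0,0,0,0,0],[0,0.1,0,0,0,0,0],[0,0.1,0,0,0,0,0]]'
python3 -m inch '[[0,0.1,0,0,0,0,0],[0,0.1,0,0,0,0,0],[0,0.1,0,0,0,0,0],[0,0.1,0,0,0,0,0],[0,0.08,0,0,0,0,0],[0,0.06,0,0,0,0,0],[0,0.03,0,0,0,0,0],[0,0,0,0,0,0,0]]'
python3 - <<'E'
from h import *
p,r,s=pose();M=r.as_matrix();print(p,'jaw',np.degrees(np.arctan2(M[1,2],M[0,2])),s['contact_force'],s['torque'])
E
```

```text
time_s: 50.3
eef_pos: [634.4, 36.3, 283.7]
eef_rot: [0.605, -0.603, 0.367, -0.369]
contact_force: [5.3, 5.5, 2.0]
gripper_width: 8.7
time_s: 51.3
eef_pos: [635.4, 36.0, 283.8]
eef_rot: [-0.479, 0.475, -0.521, 0.524]
contact_force: [9.0, 4.4, -0.4]
gripper_width: 8.4
[635.38002524  36.0375275  283.76867655] jaw -5.203567284943087 [ 8.96043605  4.38301462 -0.37969887] [ 0.66630905 -1.52469468  0.18597219]
```

```bash
python3 -m inch '[[0,0.05,0,0,0,0,0],[0,0.04,0,0,0,0,0],[0,0,0,0,0,0,0],[0,0,0,0,0,0,0],[0,0,0,0,0,0,0.3],[0,0,0,0,0,0,0.6],[0,0,0,0,0,0,1],[0,0,0,0,0,0,1]]'
python3 -m inch '[[0,0,0,0,0,0,1],[0,0,0,0,-30,0,1],[0,0,0,0,-50,0,1],[0,0,0,0,-40,0,1],[0,0,0,25,0,-10,1],[0,0,0,0,0,0,1],[0,0,0,0,0,0,1],[0,0,0,0,0,0,1]]'
python3 wing.py; python3 pad.py
python3 - <<'E'
from h import *
s=dict(np.load('/tmp/wlwrist.npz'));cv2.imwrite('pics/w12.png',s['color'][:,:,::-1])
a=cv2.imread('pics/sidep.png')[130:330,180:420];cv2.imwrite('pics/sp.png',cv2.resize(a,None,fx=2.5,fy=2.5))
E
```

```text
time_s: 52.3
eef_pos: [633.1, 35.3, 283.2]
eef_rot: [0.453, -0.453, 0.543, -0.543]
contact_force: [0.7, 0.4, -0.2]
gripper_width: 78.5
time_s: 53.3
eef_pos: [619.0, 13.3, 402.7]
eef_rot: [0.453, -0.453, 0.543, -0.543]
contact_force: [-0.4, -0.7, 0.3]
gripper_width: 85.4
tcp [619.   13.3 402.7] jaw -10.3
wrist wing (636.1129150390625, 36.31471633911133) (47.85566711425781, 9.855385780334473) 85.44915771484375 px 336.88494492044066 165.00979192166463 817 tool [-25.7 185.7  12.9]
scene wing (639.2944946289062, 30.625032424926758) (48.681068420410156, 13.498604774475098) 85.46004486083984 px 358.45098039215685 184.9607843137255 51 tool [-20.7 185.7  17. ]
side wing (628.400634765625, 39.501991271972656) (49.730873107910156, 12.110174179077148) 86.36680603027344 px 278.3181818181818 180.70454545454547 44 tool [-27.5 185.7   4.7]
scene pad rail-dir centre -4.8 arm centre -6.0 extent -31.11325648174047 21.476626276628426 left -25.4 223
side pad rail-dir centre 3.0 arm centre 2.2 extent -25.46661382534301 31.46305901924323 left -32.7 300
```

View pics/w12.png

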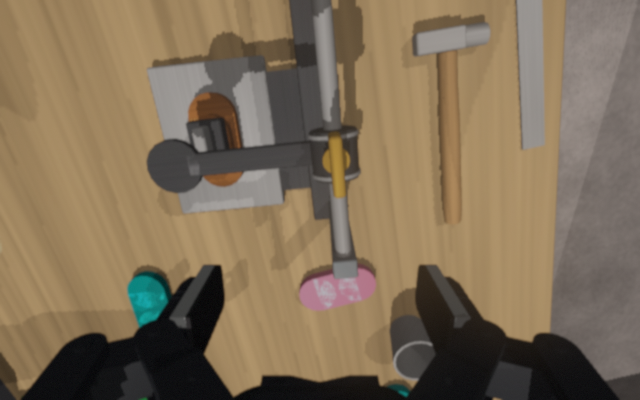

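View pics/sp.png

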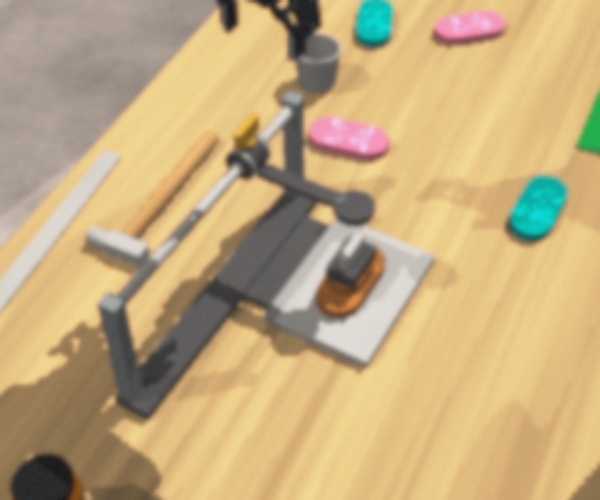

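```bash
python3 -c "
from h import *
print(job.hand_in())"
```

```text
the job is handed in; nothing more can be done
None
```

I completed the sequence and handed the job in at about 54 s of robot time. `hand_in()` reports no verdict.

**What I did:**
- I loosened the set screw by about 1.46 rad and slid the collar out to about 0.18 m.
- Only two brown boards were present, board1 (124x60) and board4 (76x45), so I stacked board1, then board4, then the weight.
- I slid the collar back and tightened the screw until the wing lay along the rail again.

**Last checks:**
- **Stack:** after I let go of the weight, board1 measured (487.4, 47.8) and the weight (487.9, 47.4). The bed centre is about (487, 47), and both lay within about 1° of the rail direction. Board4 was last measured before the weight went on, at (487.8, 45.8). The final side picture showed the whole stack standing.
- **Screw:** the wing blade measured 85.4° against a rail direction of 85.5°, so I take it as fully tight.
- **Collar:** the wrist camera puts it about 1 mm from zero. The two fixed cameras disagreed on the pad position (−5 and +3 mm), a disagreement they showed all along. Both readings are within the 12 mm limit.
- **Bystanders:** I made no measured check at the end. The hammer, cup and jar looked undisturbed in the last pictures, and the gripper stayed clear of them.

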